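# Close the hatch of a bench power supply and hold it shut

### The job

Turn the quarter-turn fastener on the power supply until its flat wing lies across the hatch, lined up with the slot of the access panel. Then take the panel from the repair mat by its handle, fit it over the wing and press it fully home against the steel frame, squashing the springy seal; finish while still holding it pressed there with the gripper. Leave the other things on the bench where they are.

Things in the scene. Friction and masses are not known exactly. Their poses are not given: they have to be found in the camera images.
- seat (a point): Hatch on the fixed power supply (white box 240 x 180 mm, top at 77 mm): steel frame 152 x 100 mm outside, seat plane 80 mm above the bench, opening 120 x 68 mm. The point is the opening's centre on the seat plane; x along the hatch's long side towards the fastener (axis at x = +50 mm, y = 0), z up. The closed panel lies centred here, axes parallel to these, underside on the seat plane.
- fastener (a joint): Angle (rad) of the quarter-turn fastener about the vertical, growing anticlockwise from above. 0: wing along the seat's y axis, lined up with the closed panel's slot; +pi/2: wing along the seat's x axis. Starts at 0.7 to 1.5; stops at -0.8 and 1.7; friction (0.06 N m) holds it where it is left.
- wing (a point): Steel wing of the fastener: flat upright blade 32 mm long, 9 mm thick, from 10 to 34 mm above the seat plane, with a narrower tip (25 x 6 mm) up to 40 mm, on a thin stem. The point is on the turning axis 28 mm above the seat plane; y along the blade, x through its thickness.
- seal (a joint): How far (m) the springy seal is pressed: two black rubber strips 100 x 6 mm at y = +-28 mm of the seat, standing 6 mm proud of the seat plane. 0: proud; 0.006: panel home on the frame. It yields from 5 N and takes about 10 N at 6 mm; let go, it springs back and lifts the panel.
- panel_grip (a point): Loose aluminium access panel 140 x 90 x 4 mm, about 0.2 kg, flat on the mat, handle up. Slot 15 mm (x) by 38 mm (y), right through, centred 50 mm from the panel's centre along +x. Black bridge handle at the centre: bar 60 mm along x, 14 mm thick (y), 18 to 38 mm above the underside. The point is the bar's middle, 28 mm above the underside; x along the long side towards the slot.
- mat: Fixed blue repair mat, 260 x 240 x 5 mm; origin at the centre of its underside. The panel and a phone lie on it.
- phone_mid (a point): Phone, 148 x 72 x 9 mm, lying on the mat beside the panel; the point is its centre, x along its length. Leave alone.
- phone_b_mid (a point): Second phone, 148 x 72 x 9 mm, at the right; the point is its centre. Leave alone.
- meter_mid (a point): Multimeter, 90 x 190 x 34 mm, lying at the left; the point is its centre. Leave alone.
- spare_cover: Square aluminium cover 90 x 90 x 4 mm with a round 30 mm hole and no handle, at the back; not the panel wanted. Origin at the centre of its underside. Leave alone.
- driver_grip (a point): Screwdriver, 170 mm long, lying between the mat and the power supply; the point is on its handle. Leave alone.
- flux: White jar, 44 mm across, 50 mm high, at the back; origin under its centre. Leave alone.
- spool: Grey ring-shaped spool, 60 mm across, 22 mm high, at the back; origin under its centre. Leave alone.
Not all that is in view belongs to the job. Of the things like the part that bears panel_grip, leave any that is blue, purple or red; of the rest the larger one is meant.

How it is judged:
On the way, in this order (a step that is already met when the one before it is completed fails the run):
1. the wing is lined up with the panel's slot (within 0.15 rad) while the panel is still away from the hatch (value of joint fastener between -0.15 and 0.15 rad and horizontal distance between panel_grip and seat above 0.1 m), for 0.2 s.
2. the panel is on the hatch over the wing (less than 10 mm above its seat) (x of panel_grip in the frame of seat between -0.006 and 0.006 m and y of panel_grip in the frame of seat between -0.008 and 0.008 m and angle between the x axis of panel_grip and the x axis of seat, either way round below 0.12 rad and z of panel_grip in the frame of seat below 0.038 m), for 0.1 s.
At the end, for the whole second after the job is handed in: The gripper (over 2 N on it) holds the panel home: within 1.5 mm of the seat plane, seal pressed over 4.5 mm, level within 0.05 rad, centred within 6 mm along and 8 mm across, square within 0.12 rad; wing within 0.15 rad of lined up (value of joint fastener between -0.15 and 0.15 rad and x of panel_grip in the frame of seat between -0.006 and 0.006 m and y of panel_grip in the frame of seat between -0.008 and 0.008 m and angle between the x axis of panel_grip and the x axis of seat, either way round below 0.12 rad and z of panel_grip in the frame of seat between 0.025 and 0.0295 m and angle between panel_grip's own z axis and vertical below 0.05 rad and value of joint seal above 0.0045 m and contact force between the fingers and panel above 2 N); the arm keeps its last pose, push and grip.
It fails at once if another loose thing on the bench is moved by more than 30 mm (distance of any of phone_mid, phone_b_mid, meter_mid, spare_cover, driver_grip, flux, spool from where it was at the start of the episode above 0.03 m).
It also fails if it takes over 56 s, if anything falls off the work surface, if the arm or the gripper's body presses on something with over 40 N, if the wrist force passes 120 N, or if a joint passes its speed limit or range.

### The arm

A 6-joint arm with a two-finger parallel gripper is mounted at the origin on the work surface. World frame = base frame: x ahead of the robot, y to its left, z up, the work surface at z = 0. Lengths are in m, angles in rad, forces in N, time in s.
With the tool pointing down it reaches from about 0.4 to 0.925 m from the base axis. Payload 12.5 kg.
Tool frame: the origin (TCP) lies midway between the tips of the shut fingers; the grasp point (between the pads) lies 19 mm behind it; y points along the fingers, z is the direction in which the jaws open and shut, and the axes are right-handed (so a half turn about y gives the same grasp; the last joint's range is limited). The gripper opens to 95 mm and grips with 3 to 60 N. Pads are 20 mm wide; open, the fingers measure 119 mm over their backs; the gripper's body (75 mm by 180 mm) begins 59 mm behind the grasp point.
Start: joints at [1.026, 0.491, 1.559, -0, 1.092, -0.106], TCP at [0.266, 0.566, 0.215] pointing down, gripper open.
Joint ranges: [-3.1, 3.1], [-0.84, 2.19], [0.05, 2.79], [-1.13, 4.28], [0.06, 2.93], [-2.69, 2.69]. Speed limits (rad/s): [2.22, 2.22, 2.79, 3.14, 3.14, 3.14].

### API

Orientations are given as a 3x3 rotation matrix whose columns are the frame's x, y, z axes.
In Python, from workcell import r gives the robot as it stands.
- The arm moves only by the tool carry_out, never from a script. Its argument "motion" is a list of rows, each an object with "gripper": the closure, from -1 (fully open) to 1 (shut); "dp": the shift along the world's x, y, z in m, a list of three; "twist": the turn, a rotation vector about the world's x, y, z in rad, a list of three. In form: [{"gripper": gripper, "dp": [tx, ty, tz], "twist": [rx, ry, rz]}, ...]. A call has 1 to 20 rows; each row shifts and turns the pose as measured when the row begins; what a row does not reach is not made up. A row lasts 1/10 s, in which the tool goes at most 50 mm and 8.59 degrees, less where a joint would pass 70% of its speed; a pose out of reach is approached as far as the arm can. A call with a gripper value outside its range is refused whole. The fingers move at their own pace and stop on an object; "force" is the grip in N (left out, the last holds). Time passes only in rows, so rows that do not move let the fingers close. It gives the time, the measured TCP pose, the force and the opening at its end, in the units of the state.
- r.sense(): the state, without advancing time (a new reading comes with each control period).
- r.capture(name): name is "scene" or "side" or "wrist"; returns a dict with "image" (480x640x3 uint8, red, green, blue), "camera_matrix" (3x3 intrinsics, pixels), "extrinsics" (4x4, takes a point from camera to world coordinates). Camera axes: x right, y up, looking along -z (the intrinsics and any distortion apply to the point x, -y, -z); pixel columns grow to the right and rows downward; lengths in m; the calibration is good to about 2 mm. A picture is of the moment at which its call begins. There is no depth.
- r.job_done(): hands the job in, once; it reports no verdict.
The state is a dict: "clock": time; "joints": joint angles; "qd": joint speeds; "tau": joint torques, N m; "tcp_pos": TCP position; "tcp_rot": TCP orientation; "force": force on the tool from outside, world axes, zero at the start; "wrist_torque": the same for the moment, N m; "gripper_width": finger opening in m.
Only numpy, scipy, OpenCV 4.12 (cv2) and the standard library are available. Lean on these libraries where they do the work, as an engineer would, in place of code of your own. Each camera call takes 0.05 s, during which the arm holds its last target.

## Working session

There is one attempt and no reset: what is moved stays moved. The work goes in short steps, Python scripts to look and compute and a tool call to move; the robot and the scene stay as the last step left them, time stands still between calls to the robot, and variables do not carry over. Pictures are saved under pics/ and viewed, and the job is handed in when it is done.

Besides the shell and the picture viewer there is one more tool, called after ">>>" as name(argument=value, ...) on one line, values as JSON. carry_out: Moves the arm, as the interface text tells. Its arguments: {"type":"object","properties":{"motion":{"type":"array"},"force":{"type":"number"}},"required":["motion"]}

```bash
ls; mkdir -p pics; python3 - <<'E'
from workcell import r
import cv2,numpy as np
np.set_printoptions(precision=4,suppress=True)
print(r.sense())
for n in("scene","side","wrist"):
    c=r.capture(n);cv2.imwrite(f"pics/{n}0.png",c["image"][:,:,::-1]);print(n,c["camera_matrix"],c["extrinsics"],[k for k in c])
E
```

```text
pics
{'clock': 0.0, 'joints': array([ 1.0264,  0.4916,  1.5595,  0.    ,  1.0917, -0.1056]), 'qd': array([-0.0014,  0.0006, -0.0002,  0.0014, -0.0009, -0.0005]), 'tau': array([ -0.0002, -61.263 , -25.8195,   0.0693,   0.048 ,  -0.    ]), 'tcp_pos': array([0.2654, 0.5656, 0.2141]), 'tcp_rot': array([[ 0.9053, -0.0006,  0.4249],
       [-0.4249, -0.0009,  0.9053],
       [-0.0002, -1.    , -0.0011]]), 'force': array([-0.8741,  0.1236, -0.2016]), 'wrist_torque': array([ 0.0169, -0.0015, -0.0391]), 'gripper_width': 0.09477070076593837}
scene [[484.1789   0.     314.443 ]
 [  0.     484.1789 243.1925]
 [  0.       0.       1.    ]] [[ 0.1783 -0.7234  0.667   1.2314]
 [ 0.9838  0.1193 -0.1336 -0.1393]
 [ 0.0171  0.68    0.733   0.8689]
 [ 0.      0.      0.      1.    ]] ['image', 'camera_matrix', 'extrinsics']
side [[534.2942   0.     312.5841]
 [  0.     534.2942 236.7033]
 [  0.       0.       1.    ]] [[ 0.7382  0.4979 -0.4551 -0.1002]
 [-0.6744  0.5585 -0.483  -0.658 ]
 [ 0.0137  0.6635  0.7481  1.0916]
 [ 0.      0.      0.      1.    ]] ['image', 'camera_matrix', 'extrinsics']
wrist [[356.3646   0.     324.4077]
 [  0.     356.3646 236.7446]
 [  0.       0.       1.    ]] [[ 0.4248 -0.8783 -0.2192  0.2045]
 [ 0.9053  0.4117  0.1045  0.5955]
 [-0.0015 -0.2429  0.9701  0.3843]
 [ 0.      0.      0.      1.    ]] ['image', 'camera_matrix', 'extrinsics']
```

View pics/scene0.png

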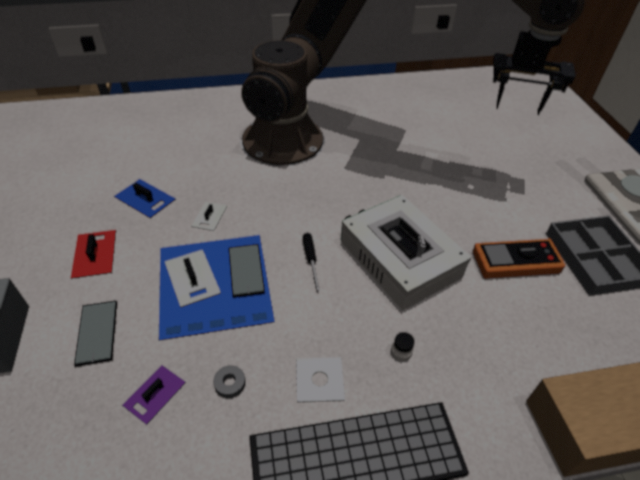

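View pics/side0.png

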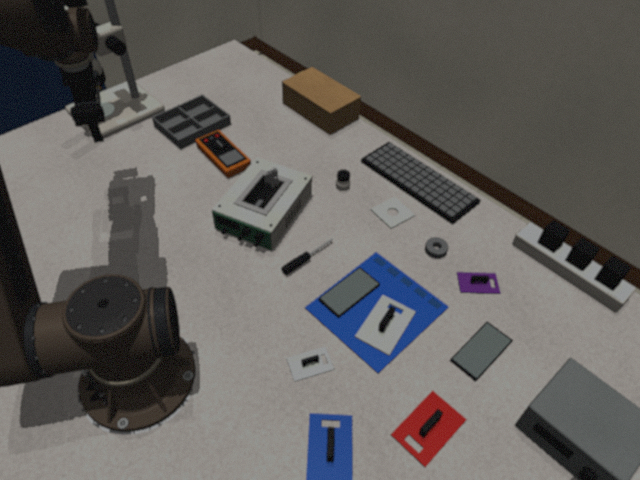

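View pics/wrist0.png

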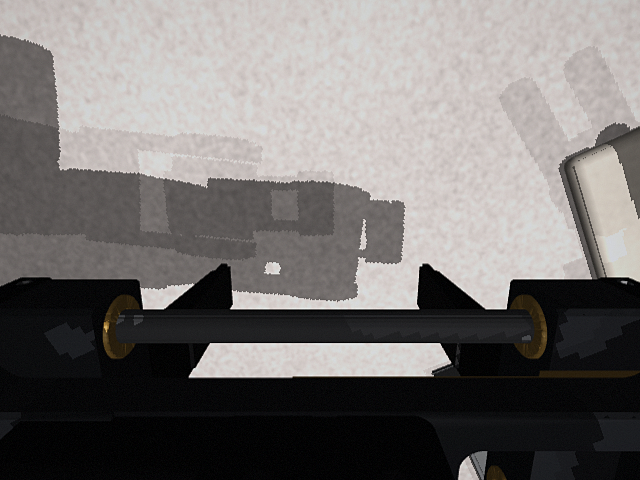

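```bash
python3 - <<'E'
import cv2,numpy as np
s=cv2.imread("pics/scene0.png");d=cv2.imread("pics/side0.png")
R=lambda im,x,y,w,h,f:cv2.resize(im[y:y+h,x:x+w],None,fx=f,fy=f,interpolation=cv2.INTER_CUBIC)
a=R(s,150,200,130,100,6);b=R(d,310,260,130,100,6)
cv2.imwrite("pics/c1.png",a)
cv2.imwrite("pics/c2.png",b)
cv2.imwrite("pics/c3.png",R(s,340,190,130,100,6));cv2.imwrite("pics/c4.png",R(d,210,150,110,90,6))
E
```

```text
(no output)
```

View pics/c1.png

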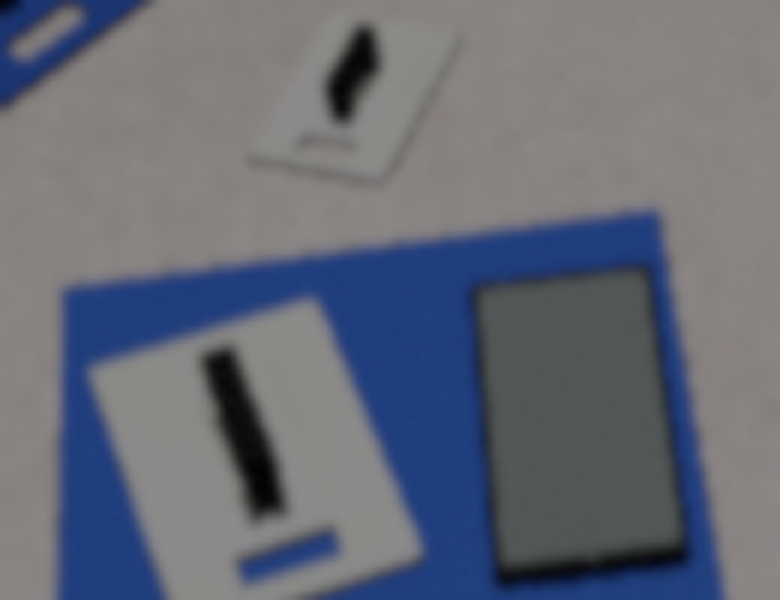

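View pics/c2.png

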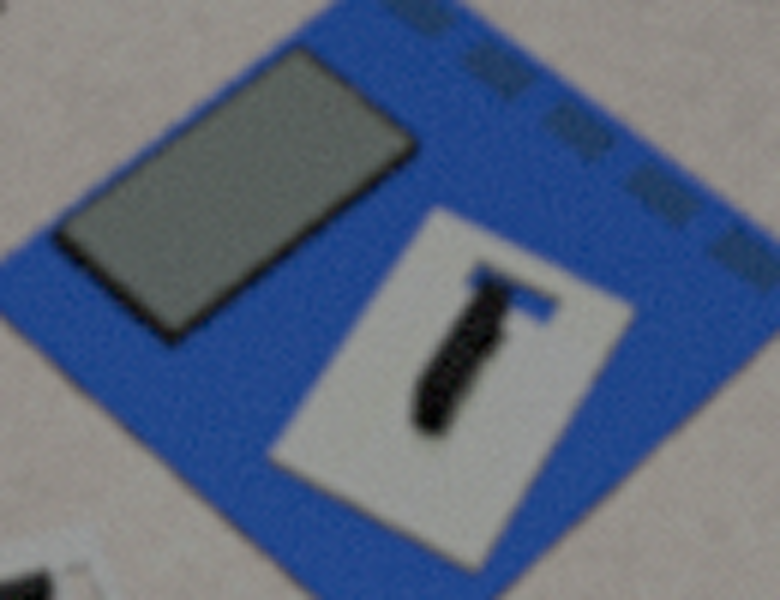

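View pics/c3.png

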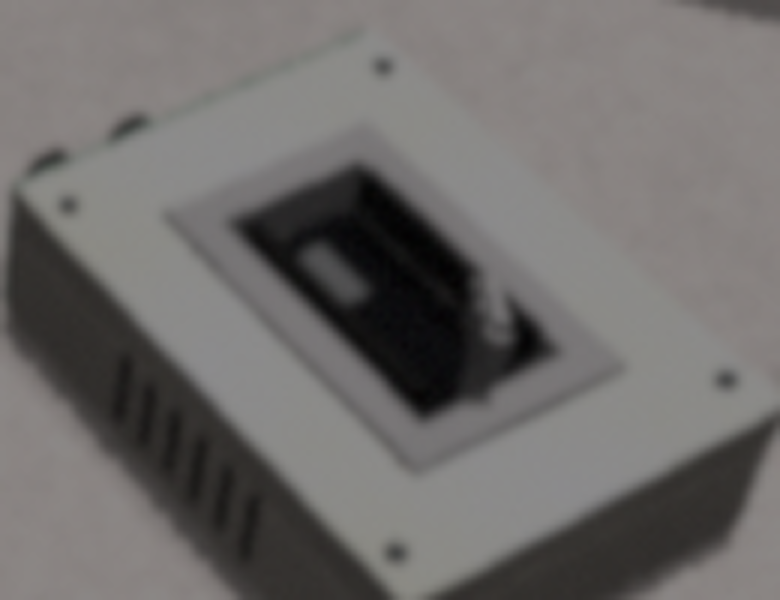

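View pics/c4.png

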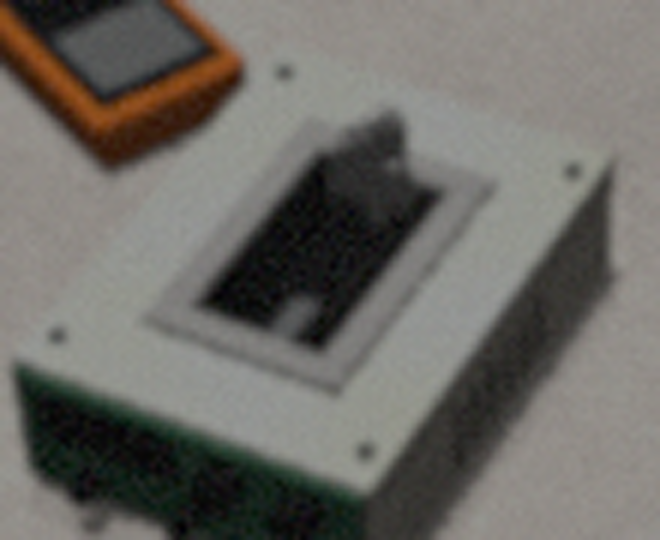

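The aluminium panel-like parts (scene pixels) are: white on the mat (190,277), small white (209,214), blue (145,197), red (93,252) and purple (154,394). Excluding the coloured ones and taking the larger leaves the one on the mat. The crop confirms this: it has a bridge handle and a slot at its lower end. The fastener wing is at scene (421,240).

```bash
cat > h.py <<'E'
import numpy as np,cv2
np.set_printoptions(precision=4,suppress=True)
def ray(c,uv):
    K=c["camera_matrix"];T=c["extrinsics"];u,v=uv
    d=T[:3,:3]@np.array([(u-K[0,2])/K[0,0],-(v-K[1,2])/K[1,1],-1.]);return T[:3,3],d
def plane(c,uv,z):
    o,d=ray(c,uv);return o+d*(z-o[2])/d[2]
def proj(c,P):
    K=c["camera_matrix"];T=c["extrinsics"];p=T[:3,:3].T@(np.asarray(P)-T[:3,3]);return np.array([K[0,2]+K[0,0]*p[0]/-p[2],K[1,2]-K[1,1]*p[1]/-p[2]])
def tri(rs):
    A=np.zeros((3,3));b=np.zeros(3)
    for o,d in rs:
        d=d/np.linalg.norm(d);M=np.eye(3)-np.outer(d,d);A+=M;b+=M@o
    return np.linalg.solve(A,b)
E
python3 - <<'E'
from workcell import r
from h import *
S=r.capture("scene");D=r.capture("side")
F={"S":[(367.5,225.8),(401.7,210.8),(444.2,251.7),(409.2,268.7)],"D":[(234.5,203.3),(262,170.3),(292.8,180.8),(266.3,215.5)]}
for c,k in((S,"S"),(D,"D")):
    P=np.array([plane(c,p,.08) for p in F[k]]);print(k,P,P.mean(0),[np.linalg.norm(P[i]-P[i-1]) for i in range(4)])
# panel by white mask inside mat
for c,k,(x0,y0,x1,y1) in((S,"S",(162,245,222,308)),(D,"D",(350,290,418,358))):
    im=c["image"][y0:y1,x0:x1].astype(int);m=((im[:,:,2]-im[:,:,0]<25)&(im.sum(2)>250)).astype(np.uint8)
    n,l,st,_=cv2.connectedComponentsWithStats(m);i=1+st[1:,4].argmax()
    cs,_=cv2.findContours((l==i).astype(np.uint8),cv2.RETR_EXTERNAL,2);
    h=cv2.convexHull(cs[0]); q=h[:,0]+[x0,y0]
    P=np.array([plane(c,p,.009)[:2] for p in q]).astype(np.float32)
    rc=cv2.minAreaRect(P*1000);print(k,st[i],rc,cv2.boxPoints(rc))
E
```

```text
S [[0.4797 0.135  0.08  ]
 [0.4439 0.2283 0.08  ]
 [0.5852 0.2818 0.08  ]
 [0.6193 0.1904 0.08  ]] [0.532  0.2089 0.08  ] [np.float64(0.15018847726536325), np.float64(0.09991587062877075), np.float64(0.15108992327373566), np.float64(0.09757669845724559)]
D [[0.4399 0.2221 0.08  ]
 [0.578  0.2768 0.08  ]
 [0.6146 0.1856 0.08  ]
 [0.4748 0.1306 0.08  ]] [0.5268 0.2038 0.08  ] [np.float64(0.09788160408489952), np.float64(0.1484761868196156), np.float64(0.0981829933126315), np.float64(0.15020140449012367)]
S [   3    6   55   56 1684] ((504.8964538574219, -275.4533996582031), (141.6117706298828, 90.06703186035156), 15.106128692626953) [[ 424.8012 -250.4286]
 [ 448.2734 -337.3834]
 [ 584.9917 -300.4782]
 [ 561.5195 -213.5234]]
D [   5    5   60   60 1679] ((501.6994323730469, -277.32464599609375), (141.0853271484375, 89.83338165283203), 15.274092674255371) [[ 421.8159 -252.5781]
 [ 445.4813 -339.2383]
 [ 581.583  -302.0712]
 [ 557.9175 -215.411 ]]
```

>>> carry_out(motion=[{"gripper":-1,"dp":[0.031,-0.034,0.008],"twist":[0,0,0]},{"gripper":-1,"dp":[0.031,-0.034,0.008],"twist":[0,0,0]},{"gripper":-1,"dp":[0.031,-0.034,0.008],"twist":[0,0,0]},{"gripper":-1,"dp":[0.031,-0.034,0.008],"twist":[0,0,0]},{"gripper":-1,"dp":[0.031,-0.034,0.008],"twist":[0,0,0]},{"gripper":-1,"dp":[0.031,-0.034,0.008],"twist":[0,0,0]},{"gripper":-1,"dp":[0.031,-0.034,0.008],"twist":[0,0,0]},{"gripper":-1,"dp":[0.031,-0.034,0.008],"twist":[0,0,0]},{"gripper":-1,"dp":[0.031,-0.034,0],"twist":[0,0,0]},{"gripper":-1,"dp":[0.031,-0.034,0],"twist":[0,0,0]},{"gripper":-1,"dp":[0,0,0],"twist":[0,0,0]}])

```text
clock: 1.35
tcp_pos: [0.5838, 0.2107, 0.2798]
tcp_rot: [[0.907, 0.0, 0.421], [-0.421, -0.002, 0.907], [0.001, -1.0, -0.002]]
force: [-0.1, -0.1, 0.4]
gripper_width: 0.095
```

```bash
python3 - <<'E'
from workcell import r
from h import *
s=r.sense();print(s["tcp_pos"],s["tcp_rot"],s["joints"],s["force"])
c=r.capture("wrist");cv2.imwrite("pics/w1.png",c["image"][:,:,::-1])
E
```

```text
[0.5838 0.2107 0.2798] [[ 0.9072  0.0002  0.4207]
 [-0.4207 -0.0019  0.9072]
 [ 0.001  -1.     -0.0016]] [ 0.2408  0.4298  1.483  -0.002   1.229  -0.8951] [-0.106  -0.1291  0.4083]
```

View pics/w1.png

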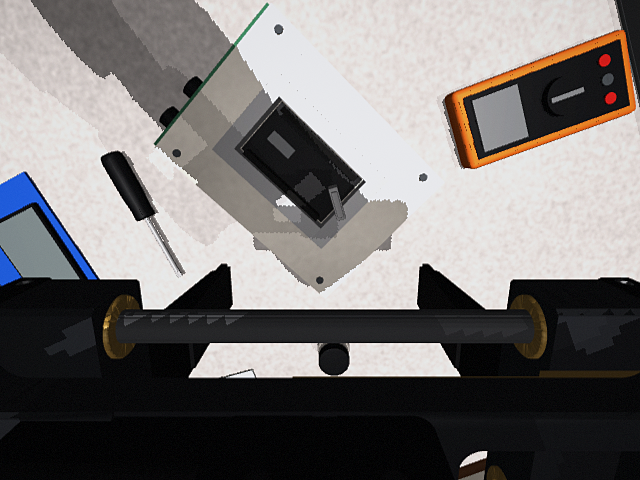

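```bash
python3 - <<'E'
import cv2
s=cv2.imread("pics/w1.png")
cv2.imwrite("pics/w1c.png",cv2.resize(s[70:270,170:420],None,fx=3.2,fy=3,interpolation=cv2.INTER_CUBIC))
s=s[170:250,300:380];cv2.imwrite("pics/w1d.png",cv2.resize(s,None,fx=7,fy=7,interpolation=cv2.INTER_CUBIC))
E
```

```text
(no output)
```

View pics/w1c.png

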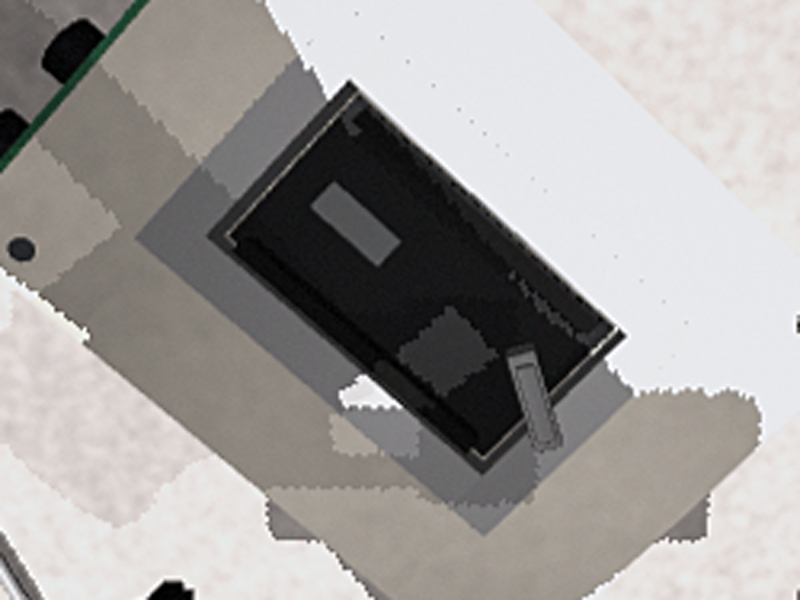

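View pics/w1d.png

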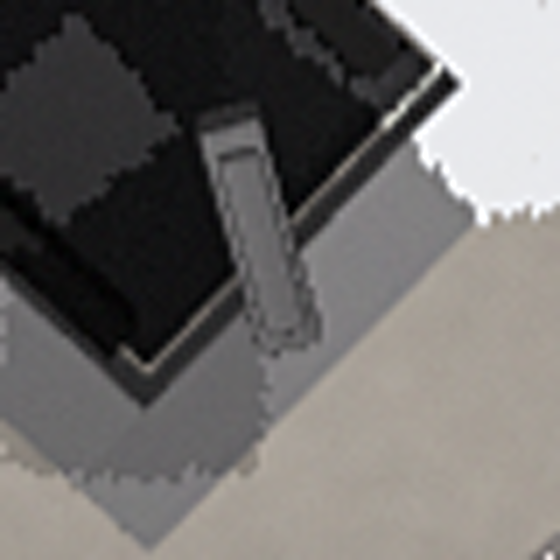

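```bash
python3 - <<'E'
from workcell import r
from h import *
c=r.capture("wrist")
O=[(279.4,97.3),(235,149),(320.9,228.3),(365.9,181.7)]
P=np.array([plane(c,p,.08)[:2] for p in O]);print(P,P.mean(0),[np.linalg.norm(P[i]-P[i-1]) for i in range(4)])
y=lambda v:np.arctan2(v[1],v[0])
print([y(P[2]-P[1]),y(P[3]-P[0]),y(P[0]-P[1])-np.pi/2,y(P[3]-P[2])-np.pi/2])
cen=P.mean(0);ys=np.mean([y(P[2]-P[1]),y(P[3]-P[0])]);print("fast axis",cen+.05*np.array([np.cos(ys),np.sin(ys)]))
t=np.array([[218,155],[267,150],[308,335],[268,348]])/7+[300,170]
Q=np.array([plane(c,p,.12)[:2] for p in t]);print(Q,Q.mean(0),[np.linalg.norm(Q[i]-Q[i-1]) for i in range(4)])
a=y((Q[0]+Q[1]-Q[2]-Q[3])/2);print("wing yaw",a,"theta",a-ys-np.pi/2, a-ys+np.pi/2)
E
```

```text
[[0.4594 0.2214]
 [0.4844 0.1589]
 [0.595  0.2029]
 [0.5699 0.2657]] [0.5272 0.2122] [np.float64(0.11902416871477704), np.float64(0.06736162649203989), np.float64(0.11908110760245086), np.float64(0.06768247028793833)]
[np.float64(0.37884525913162986), np.float64(0.3815402142733594), np.float64(0.37981239495373975), np.float64(0.3806554621137437)]
fast axis [0.5736 0.2308]
[[0.5599 0.2302]
 [0.5621 0.2364]
 [0.587  0.2311]
 [0.5864 0.2255]] [0.5739 0.2308] [np.float64(0.026875814884361967), np.float64(0.006504443835504095), np.float64(0.025520764694199678), np.float64(0.0056531010205911085)]
wing yaw 2.9511489906208337 theta 1.0001599271234425 4.141752580713236
```

>>> carry_out(motion=[{"gripper":-1,"dp":[-0.005,0.01,-0.02],"twist":[0,0,0.12]},{"gripper":-1,"dp":[-0.005,0.01,-0.03],"twist":[0,0,0.12]},{"gripper":-1,"dp":[0,0,-0.04],"twist":[0,0,0]},{"gripper":-1,"dp":[0,0,-0.03],"twist":[0,0,0]},{"gripper":-1,"dp":[0,0,-0.01],"twist":[0,0,0]},{"gripper":-1,"dp":[0,0,0],"twist":[0,0,0]},{"gripper":-1,"dp":[0,0,0],"twist":[0,0,0]}], force=12)

```text
clock: 2.15
tcp_pos: [0.5656, 0.2419, 0.1492]
tcp_rot: [[0.985, 0.002, 0.173], [-0.173, 0.001, 0.985], [0.002, -1.0, 0.002]]
force: [-0.6, 0.7, 0.7]
gripper_width: 0.0951
```

>>> carry_out(motion=[{"gripper":-0.5,"dp":[0.008,-0.011,-0.02],"twist":[0,0,-0.017]},{"gripper":-0.5,"dp":[0,0,0],"twist":[0,0,0]},{"gripper":-0.5,"dp":[0,0,0],"twist":[0,0,0]}])

```text
clock: 2.45
tcp_pos: [0.5752, 0.2324, 0.1341]
tcp_rot: [[0.982, 0.009, 0.189], [-0.189, 0.003, 0.982], [0.008, -1.0, 0.005]]
force: [-0.3, 0.3, -0.5]
gripper_width: 0.0765
```

```bash
python3 - <<'E'
from workcell import r
from h import *
s=r.sense();print(s["tcp_pos"],s["tcp_rot"],s["gripper_width"])
c=r.capture("wrist");cv2.imwrite("pics/w2.png",c["image"][:,:,::-1]);print(proj(c,[.5737,.2308,.12]),proj(c,s["tcp_pos"]))
E
```

```text
[0.5752 0.2324 0.1341] [[ 0.982   0.0091  0.1889]
 [-0.1889  0.0034  0.982 ]
 [ 0.0083 -1.      0.0051]] 0.07652403947606914
[319.3773 272.7535] [322.7369 284.4741]
```

View pics/w2.png

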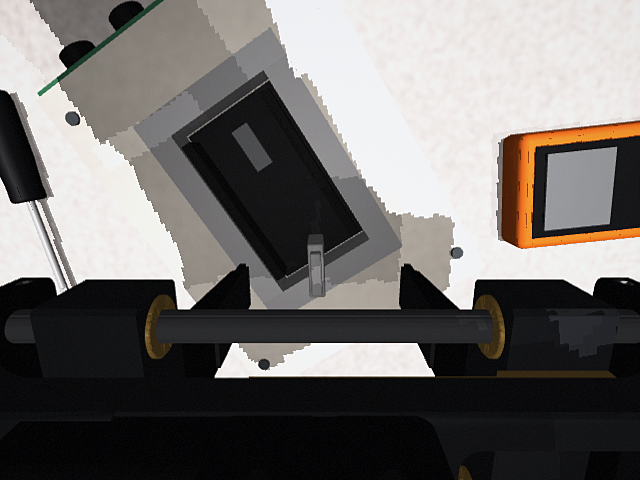

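>>> carry_out(motion=[{"gripper":-0.5,"dp":[-0.001,-0.001,-0.02],"twist":[0,0,0]},{"gripper":-0.5,"dp":[0,0,-0.01],"twist":[0,0,0]},{"gripper":-0.5,"dp":[0,0,-0.003],"twist":[0,0,0]},{"gripper":-0.5,"dp":[0,0,0],"twist":[0,0,0]}])

```text
clock: 2.9
tcp_pos: [0.5751, 0.2328, 0.1046]
tcp_rot: [[0.982, 0.015, 0.188], [-0.188, 0.005, 0.982], [0.013, -1.0, 0.008]]
force: [-0.4, 0.2, 0.5]
gripper_width: 0.0712
```

>>> carry_out(motion=[{"gripper":-0.2,"dp":[-0.001,-0.002,-0.008],"twist":[-0.005,0.015,0]},{"gripper":0.2,"dp":[0,0,0],"twist":[0,0,0]},{"gripper":1,"dp":[0,0,0],"twist":[0,0,0]},{"gripper":1,"dp":[0,0,0],"twist":[0,0,0]},{"gripper":1,"dp":[0,0,0],"twist":[0,0,0]},{"gripper":1,"dp":[0,0,0],"twist":[0,0,0]},{"gripper":1,"dp":[0,0,0],"twist":[0,0,0]}])

```text
clock: 3.6
tcp_pos: [0.5748, 0.231, 0.0978]
tcp_rot: [[0.982, 0.001, 0.188], [-0.188, 0.0, 0.982], [0.0, -1.0, 0.0]]
force: [-0.5, 0.3, -0.9]
gripper_width: 0.0208
```

>>> carry_out(motion=[{"gripper":1,"dp":[0,0,0],"twist":[0,0,0]},{"gripper":1,"dp":[0,0,0],"twist":[0,0,0]},{"gripper":1,"dp":[0,0,0],"twist":[0,0,0]}])

```text
clock: 3.9
tcp_pos: [0.574, 0.2276, 0.0979]
tcp_rot: [[0.982, -0.002, 0.186], [-0.186, -0.005, 0.982], [-0.001, -1.0, -0.005]]
force: [-0.0, 8.6, -2.0]
gripper_width: 0.0089
```

>>> carry_out(motion=[{"gripper":1,"dp":[0,0,0],"twist":[0,0,0]},{"gripper":1,"dp":[0,0,0],"twist":[0,0,0]}])

```text
clock: 4.1
tcp_pos: [0.574, 0.2278, 0.0979]
tcp_rot: [[0.982, -0.002, 0.186], [-0.186, -0.005, 0.982], [-0.001, -1.0, -0.005]]
force: [0.7, -1.0, -0.3]
gripper_width: 0.0091
```

```bash
python3 - <<'E'
from workcell import r
from h import *
s=r.sense();print(s["tcp_pos"],s["tcp_rot"],s["gripper_width"],s["force"],s["wrist_torque"])
c=r.capture("wrist");cv2.imwrite("pics/w3.png",c["image"][:,:,::-1])
E
```

```text
[0.574  0.2278 0.0979] [[ 0.9825 -0.0023  0.1864]
 [-0.1864 -0.0048  0.9825]
 [-0.0013 -1.     -0.0052]] 0.009061986292397323 [ 0.6982 -0.9956 -0.2812] [-0.0165 -0.031   0.0419]
```

View pics/w3.png

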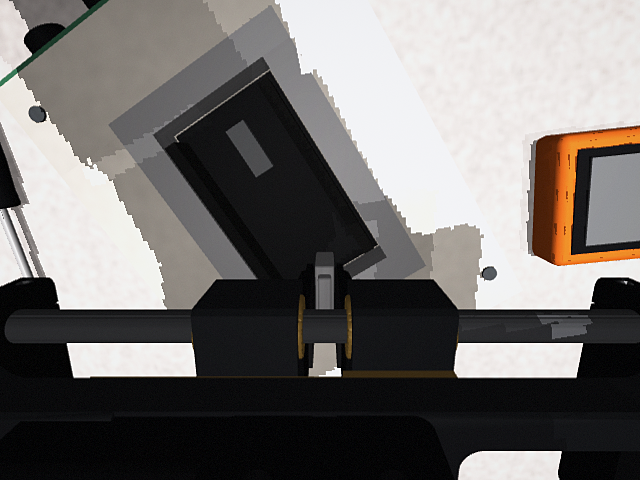

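>>> carry_out(motion=[{"gripper":1,"dp":[0,0,0],"twist":[0,0,-0.06]},{"gripper":1,"dp":[0,0,0],"twist":[0,0,-0.1]},{"gripper":1,"dp":[0,0,0],"twist":[0,0,-0.1]},{"gripper":1,"dp":[0,0,0],"twist":[0,0,-0.1]},{"gripper":1,"dp":[0,0,0],"twist":[0,0,-0.1]},{"gripper":1,"dp":[0,0,0],"twist":[0,0,-0.06]},{"gripper":1,"dp":[0,0,0],"twist":[0,0,0]},{"gripper":1,"dp":[0,0,0],"twist":[0,0,0]}])

```text
clock: 4.95
tcp_pos: [0.5741, 0.2279, 0.0979]
tcp_rot: [[0.749, -0.004, 0.663], [-0.663, -0.004, 0.749], [-0.0, -1.0, -0.006]]
force: [-0.7, -1.1, -0.9]
gripper_width: 0.009
```

>>> carry_out(motion=[{"gripper":1,"dp":[0,0,0],"twist":[0,0,-0.08]},{"gripper":1,"dp":[0,0,0],"twist":[0,0,-0.1]},{"gripper":1,"dp":[0,0,0],"twist":[0,0,-0.1]},{"gripper":1,"dp":[0,0,0],"twist":[0,0,-0.1]},{"gripper":1,"dp":[0,0,0],"twist":[0,0,-0.06]},{"gripper":1,"dp":[0,0,0],"twist":[0,0,0]},{"gripper":1,"dp":[0,0,0],"twist":[0,0,0]},{"gripper":1,"dp":[0,0,0],"twist":[0,0,0]}])

```text
clock: 5.75
tcp_pos: [0.5741, 0.2279, 0.0979]
tcp_rot: [[0.395, -0.005, 0.919], [-0.919, -0.003, 0.395], [0.0, -1.0, -0.006]]
force: [-0.3, -1.1, 0.8]
gripper_width: 0.009
```

>>> carry_out(motion=[{"gripper":1,"dp":[0,0,0],"twist":[0,0,-0.024]},{"gripper":1,"dp":[0,0,0],"twist":[0,0,0]},{"gripper":1,"dp":[0,0,0],"twist":[0,0,0]}])

```text
clock: 6.05
tcp_pos: [0.5741, 0.2279, 0.0979]
tcp_rot: [[0.374, -0.006, 0.928], [-0.928, -0.003, 0.374], [0.0, -1.0, -0.006]]
force: [-0.7, -0.8, 0.2]
gripper_width: 0.0088
```

>>> carry_out(motion=[{"gripper":-0.6,"dp":[0,0,0],"twist":[0,0,0]},{"gripper":-0.6,"dp":[0,0,0],"twist":[0,0,0]},{"gripper":-0.6,"dp":[0,0,0],"twist":[0,0,0]},{"gripper":-0.6,"dp":[0,0,0.01],"twist":[0,0,0]},{"gripper":-0.6,"dp":[0,0,0.03],"twist":[0,0,0]},{"gripper":-0.6,"dp":[0,0,0.04],"twist":[0,0,0]},{"gripper":-0.6,"dp":[0,0,0.04],"twist":[0,0,0]},{"gripper":-0.6,"dp":[0,0,0],"twist":[0,0,0]},{"gripper":-0.6,"dp":[0,0,0],"twist":[0,0,0]}])

```text
clock: 6.95
tcp_pos: [0.5731, 0.2281, 0.225]
tcp_rot: [[0.375, -0.005, 0.927], [-0.927, -0.002, 0.375], [-0.0, -1.0, -0.006]]
force: [-0.5, -0.0, -0.6]
gripper_width: 0.0739
```

```bash
python3 - <<'E'
from workcell import r
from h import *
s=r.sense();print(s["tcp_pos"],s["tcp_rot"],s["gripper_width"],s["force"],s["joints"])
c=r.capture("wrist");cv2.imwrite("pics/w4.png",c["image"][:,:,::-1]);cv2.imwrite("pics/w4c.png",cv2.resize(c["image"][60:260,200:450,::-1],None,fx=3.2,fy=3,interpolation=cv2.INTER_CUBIC))
E
```

```text
[0.5731 0.2281 0.225 ] [[ 0.3746 -0.0055  0.9272]
 [-0.9272 -0.0021  0.3746]
 [-0.0001 -1.     -0.0059]] 0.07389406670385337 [-0.4581 -0.0128 -0.5686] [ 0.272   0.4718  1.5631 -0.0007  1.1126 -0.1117]
```

View pics/w4.png

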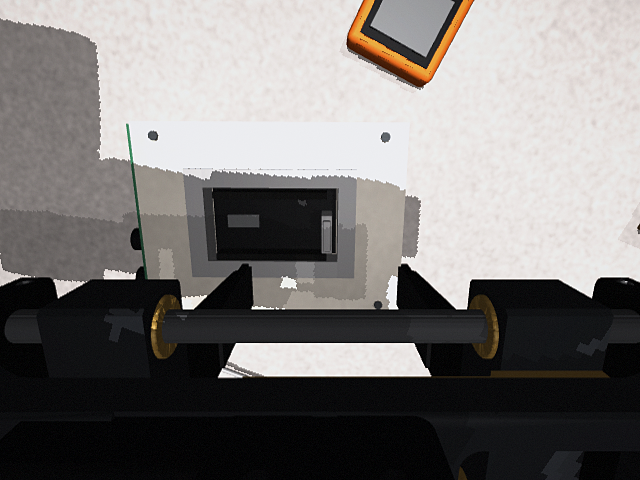

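View pics/w4c.png

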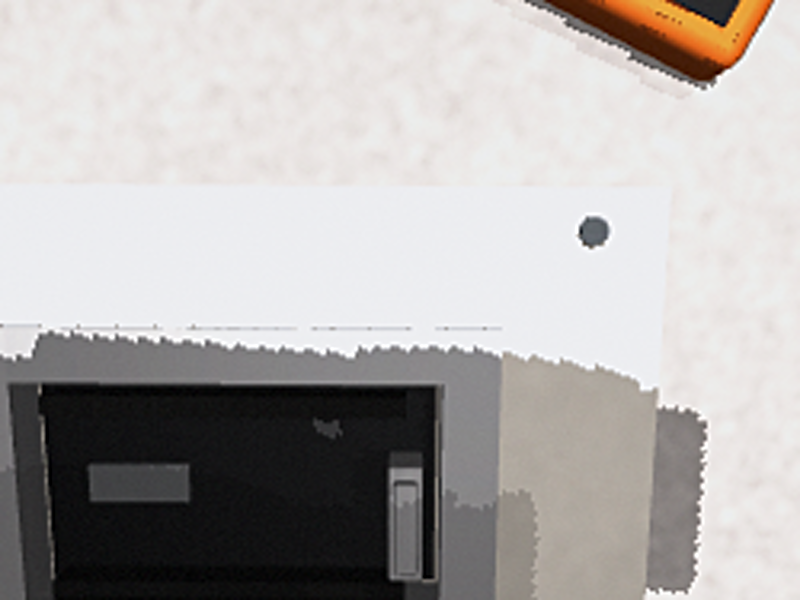

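>>> carry_out(motion=[{"gripper":-0.6,"dp":[-0.006,-0.03,0.01],"twist":[0,0,-0.1]},{"gripper":-0.6,"dp":[-0.006,-0.042,0.01],"twist":[0,0,-0.13]},{"gripper":-0.6,"dp":[-0.006,-0.042,0],"twist":[0,0,-0.13]},{"gripper":-0.6,"dp":[-0.006,-0.042,0],"twist":[0,0,-0.13]},{"gripper":-0.6,"dp":[-0.006,-0.042,0],"twist":[0,0,-0.13]},{"gripper":-0.6,"dp":[-0.006,-0.042,0],"twist":[0,0,-0.13]},{"gripper":-0.6,"dp":[-0.006,-0.042,0],"twist":[0,0,-0.13]},{"gripper":-0.6,"dp":[-0.006,-0.042,0],"twist":[0,0,-0.13]},{"gripper":-0.6,"dp":[-0.006,-0.042,0],"twist":[0,0,-0.13]},{"gripper":-0.6,"dp":[-0.006,-0.042,0],"twist":[0,0,-0.13]},{"gripper":-0.6,"dp":[-0.006,-0.04,0],"twist":[0,0,-0.13]},{"gripper":-0.6,"dp":[-0.004,-0.03,0],"twist":[0,0,-0.13]},{"gripper":-0.6,"dp":[0,0,0],"twist":[0,0,0]},{"gripper":-0.6,"dp":[0,0,0],"twist":[0,0,0]}])

```text
clock: 8.4
tcp_pos: [0.4924, -0.2661, 0.2306]
tcp_rot: [[-0.934, -0.016, 0.356], [-0.356, 0.023, -0.934], [0.007, -1.0, -0.028]]
force: [0.4, 0.2, -0.8]
gripper_width: 0.0759
```

>>> carry_out(motion=[{"gripper":-0.6,"dp":[0.01,-0.01,0],"twist":[-0.023,-0.016,-0.095]},{"gripper":-0.6,"dp":[0,0,0],"twist":[0,0,0]},{"gripper":-0.6,"dp":[0,0,0],"twist":[0,0,0]}])

```text
clock: 8.7
tcp_pos: [0.5023, -0.2731, 0.229]
tcp_rot: [[-0.962, -0.002, 0.272], [-0.272, 0.003, -0.962], [0.001, -1.0, -0.004]]
force: [0.3, 0.4, 0.2]
gripper_width: 0.0762
```

```bash
python3 - <<'E'
from workcell import r
from h import *
s=r.sense();print(s["tcp_pos"],s["tcp_rot"],s["gripper_width"],s["force"],s["joints"])
c=r.capture("wrist");cv2.imwrite("pics/w5.png",c["image"][:,:,::-1])
E
```

```text
[ 0.5023 -0.2731  0.229 ] [[-0.9622 -0.002   0.2724]
 [-0.2724  0.0033 -0.9622]
 [ 0.001  -1.     -0.0037]] 0.07624295849618462 [0.2838 0.3593 0.1981] [-0.6142  0.4018  1.6719  0.0018  1.0714  0.6798]
```

View pics/w5.png

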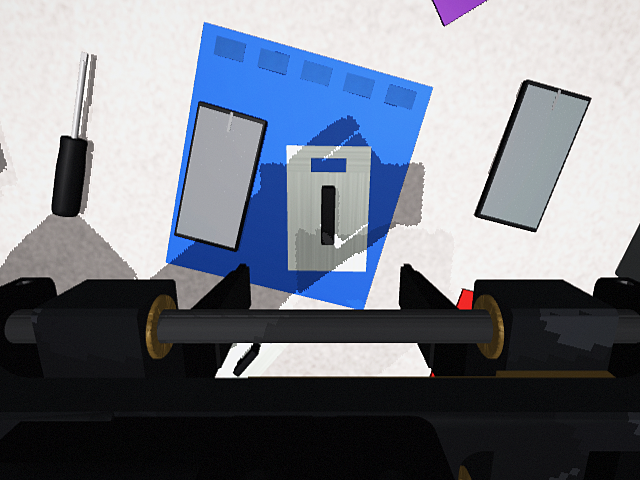

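```bash
python3 - <<'E'
from workcell import r
from h import *
c=r.capture("wrist");im=c["image"].astype(int)
x0,y0,x1,y1=278,138,378,282
s=im[y0:y1,x0:x1];m=((s[:,:,2]-s[:,:,0]<15)&(s.sum(2)>120)).astype(np.uint8)
n,l,st,_=cv2.connectedComponentsWithStats(m);i=1+st[1:,4].argmax();print(st[i])
k,_=cv2.findContours((l==i).astype(np.uint8),cv2.RETR_EXTERNAL,2)
q=cv2.convexHull(max(k,key=cv2.contourArea))[:,0]+[x0,y0]
P=np.array([plane(c,p,.009)[:2] for p in q]).astype(np.float32);rc=cv2.minAreaRect(P*1000);print(rc)
blk=((s.sum(2)<90)).astype(np.uint8);n,l,st,_=cv2.connectedComponentsWithStats(blk)
for j in range(1,n):
    if st[j,4]>200:
        k,_=cv2.findContours((l==j).astype(np.uint8),0,2);q=k[0][:,0]+[x0,y0]
        P=np.array([plane(c,p,.043)[:2] for p in q]).astype(np.float32);print("bar",st[j],cv2.minAreaRect(P*1000))
sl=((s[:,:,2]-s[:,:,0]>=15)).astype(np.uint8);n,l,st,_=cv2.connectedComponentsWithStats(sl)
for j in range(1,n):
    if 150<st[j,4]<2000:
        k,_=cv2.findContours((l==j).astype(np.uint8),0,2);q=k[0][:,0]+[x0,y0]
        P=np.array([plane(c,p,.008)[:2] for p in q]).astype(np.float32);print("slot",st[j],cv2.minAreaRect(P*1000))
E
```

```text
[   9    8   84  125 8761]
((503.060546875, -274.84423828125), (139.4003143310547, 89.62616729736328), 15.195879936218262)
bar [ 43  48  14  59 686] ((503.9765319824219, -274.56549072265625), (59.882591247558594, 13.217710494995117), 15.655776023864746)
slot [ 33  19  36  16 497] ((551.5420532226562, -262.1202392578125), (14.853177070617676, 37.67138671875), 14.15151309967041)
```

>>> carry_out(motion=[{"gripper":-0.3,"dp":[0,0,-0.03],"twist":[0,0,-0.011]},{"gripper":-0.3,"dp":[0,0,-0.045],"twist":[0,0,0]},{"gripper":-0.3,"dp":[0,0,-0.045],"twist":[0,0,0]},{"gripper":-0.3,"dp":[0,0,-0.03],"twist":[0,0,0]},{"gripper":-0.3,"dp":[0,0,-0.01],"twist":[0,0,0]},{"gripper":-0.3,"dp":[0,0,0],"twist":[0,0,0]},{"gripper":-0.3,"dp":[0,0,0],"twist":[0,0,0]}])

```text
clock: 9.5
tcp_pos: [0.5031, -0.2701, 0.068]
tcp_rot: [[-0.962, 0.003, 0.274], [-0.274, 0.001, -0.962], [-0.003, -1.0, -0.0]]
force: [-0.3, -0.2, 1.1]
gripper_width: 0.0617
```

>>> carry_out(motion=[{"gripper":-0.3,"dp":[-0.001,-0.003,-0.02],"twist":[0,0,-0.013]},{"gripper":-0.3,"dp":[0,0,-0.014],"twist":[0,0,0]},{"gripper":-0.3,"dp":[0,0,-0.006],"twist":[0,0,0]},{"gripper":-0.3,"dp":[0,0,0],"twist":[0,0,0]},{"gripper":-0.3,"dp":[0,0,0],"twist":[0,0,0]}])

```text
clock: 10.0
tcp_pos: [0.505, -0.2746, 0.033]
tcp_rot: [[-0.965, 0.011, 0.264], [-0.264, -0.005, -0.965], [-0.009, -1.0, 0.007]]
force: [-0.3, 0.3, -0.5]
gripper_width: 0.0615
```

>>> carry_out(motion=[{"gripper":-0.3,"dp":[-0.002,0,-0.013],"twist":[0.005,0.011,0]},{"gripper":-0.3,"dp":[0,0,0],"twist":[0,0,0]},{"gripper":-0.3,"dp":[0,0,0],"twist":[0,0,0]}])

```text
clock: 10.3
tcp_pos: [0.5033, -0.2748, 0.02]
tcp_rot: [[-0.965, 0.0, 0.264], [-0.264, -0.0, -0.965], [-0.0, -1.0, 0.0]]
force: [-0.0, 0.5, -0.3]
gripper_width: 0.0622
```

>>> carry_out(motion=[{"gripper":-0.3,"dp":[0,0,-0.003],"twist":[0,0,0]},{"gripper":1,"dp":[0,0,0],"twist":[0,0,0]},{"gripper":1,"dp":[0,0,0],"twist":[0,0,0]},{"gripper":1,"dp":[0,0,0],"twist":[0,0,0]},{"gripper":1,"dp":[0,0,0],"twist":[0,0,0]},{"gripper":1,"dp":[0,0,0],"twist":[0,0,0]},{"gripper":1,"dp":[0,0,0],"twist":[0,0,0]},{"gripper":1,"dp":[0,0,0],"twist":[0,0,0]}], force=40)

```text
clock: 11.1
tcp_pos: [0.5036, -0.2749, 0.0172]
tcp_rot: [[-0.964, 0.001, 0.264], [-0.264, -0.001, -0.964], [-0.0, -1.0, 0.001]]
force: [-0.4, -0.4, -0.5]
gripper_width: 0.0134
```

>>> carry_out(motion=[{"gripper":1,"dp":[0,0,0],"twist":[0,0,0]},{"gripper":1,"dp":[0,0,0],"twist":[0,0,0]}])

```text
clock: 11.3
tcp_pos: [0.5035, -0.2749, 0.0173]
tcp_rot: [[-0.964, 0.001, 0.264], [-0.264, -0.001, -0.964], [-0.0, -1.0, 0.001]]
force: [-0.7, -0.8, -0.4]
gripper_width: 0.0139
```

>>> carry_out(motion=[{"gripper":1,"dp":[0,0,0.015],"twist":[0,0,0]},{"gripper":1,"dp":[0,0,0.03],"twist":[0,0,0]},{"gripper":1,"dp":[0,0,0.04],"twist":[0,0,0]},{"gripper":1,"dp":[0,0,0.04],"twist":[0,0,0]},{"gripper":1,"dp":[0,0,0.02],"twist":[0,0,0]},{"gripper":1,"dp":[0,0,0],"twist":[0,0,0]},{"gripper":1,"dp":[0,0,0],"twist":[0,0,0]}])

```text
clock: 12.0
tcp_pos: [0.5012, -0.2733, 0.1647]
tcp_rot: [[-0.965, -0.004, 0.264], [-0.264, 0.003, -0.965], [0.003, -1.0, -0.004]]
force: [-0.2, 0.3, -2.9]
gripper_width: 0.0138
```

```bash
python3 - <<'E'
from workcell import r
from h import *
s=r.sense();print(s["tcp_pos"],s["tcp_rot"],s["gripper_width"],s["force"],s["joints"])
c=r.capture("wrist");cv2.imwrite("pics/w6.png",c["image"][:,:,::-1])
E
```

```text
[ 0.5012 -0.2733  0.1647] [[-0.9645 -0.0044  0.264 ]
 [-0.264   0.003  -0.9645]
 [ 0.0035 -1.     -0.0041]] 0.013828268273726343 [-0.2034  0.3114 -2.8664] [-0.615   0.4724  1.747  -0.0001  0.9275  0.6887]
```

View pics/w6.png

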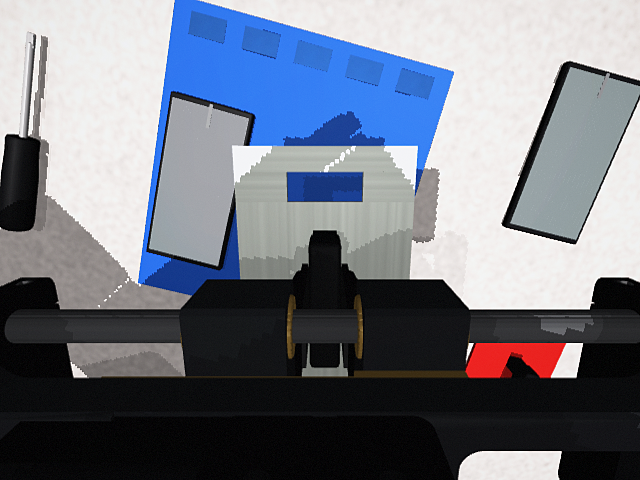

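```bash
python3 - <<'E'
from workcell import r
from h import *
c=r.capture("wrist");s=r.sense();im=c["image"].astype(int)
x0,y0,x1,y1=275,160,375,212
q=im[y0:y1,x0:x1];m=(q[:,:,2]-q[:,:,0]>=25).astype(np.uint8)
n,l,st,ce=cv2.connectedComponentsWithStats(m);i=1+st[1:,4].argmax();print(st[i]+[x0,y0,0,0,0])
k,_=cv2.findContours((l==i).astype(np.uint8),0,2)
for z in(.1564,.1524):
    P=np.array([plane(c,p,z) for p in k[0][:,0]+[x0,y0]])
    L=(P-s["tcp_pos"])@s["tcp_rot"];rc=cv2.minAreaRect((L[:,[0,2]]*1000).astype(np.float32));print(z,"tool x,z mm",rc)
# panel far edge
for uv in((232,146),(417,146)):
    p=plane(c,uv,.1564);print((p-s["tcp_pos"])@s["tcp_rot"])
E
```

```text
[ 287  172   76   30 2180]
0.1564 tool x,z mm ((-49.92476272583008, -0.5029468536376953), (14.383212089538574, 37.32807159423828), 0.01782667450606823)
0.1524 tool x,z mm ((-49.494598388671875, -0.5009918212890625), (14.706525802612305, 38.16714859008789), 0.01782245934009552)
[-0.0695  0.0075 -0.0452]
[-0.0695  0.0071  0.0443]
```

>>> carry_out(motion=[{"gripper":1,"dp":[0.002,0.02,0.005],"twist":[0,0,0]},{"gripper":1,"dp":[0.002,0.035,0.005],"twist":[0,0,0.01]},{"gripper":1,"dp":[0.002,0.042,0],"twist":[0,0,0.01]},{"gripper":1,"dp":[0.002,0.042,0],"twist":[0,0,0.01]},{"gripper":1,"dp":[0.002,0.042,0],"twist":[0,0,0.01]},{"gripper":1,"dp":[0.002,0.042,0],"twist":[0,0,0.01]},{"gripper":1,"dp":[0.002,0.042,0],"twist":[0,0,0.01]},{"gripper":1,"dp":[0.002,0.042,0],"twist":[0,0,0.01]},{"gripper":1,"dp":[0.002,0.042,0],"twist":[0,0,0.01]},{"gripper":1,"dp":[0.002,0.042,0],"twist":[0,0,0.01]},{"gripper":1,"dp":[0.002,0.035,0],"twist":[0,0,0.01]},{"gripper":1,"dp":[0.002,0.02,0],"twist":[0,0,0.01]},{"gripper":1,"dp":[0,0,0],"twist":[0,0,0]},{"gripper":1,"dp":[0,0,0],"twist":[0,0,0]}])

```text
clock: 13.5
tcp_pos: [0.5163, 0.1898, 0.1521]
tcp_rot: [[-0.929, -0.038, 0.369], [-0.37, 0.005, -0.929], [0.034, -0.999, -0.019]]
force: [0.4, 0.3, -1.6]
gripper_width: 0.0138
```

>>> carry_out(motion=[{"gripper":1,"dp":[0,0,0.012],"twist":[-0.005,-0.036,0.002]},{"gripper":1,"dp":[0.01,0.016,0],"twist":[0,0,0]},{"gripper":1,"dp":[0,0,0],"twist":[0,0,0]},{"gripper":1,"dp":[0,0,0],"twist":[0,0,0]}])

```text
clock: 13.9
tcp_pos: [0.5261, 0.2021, 0.1649]
tcp_rot: [[-0.93, 0.001, 0.367], [-0.367, -0.002, -0.93], [-0.0, -1.0, 0.002]]
force: [-0.0, -0.9, -2.6]
gripper_width: 0.0139
```

```bash
python3 - <<'E'
from workcell import r
from h import *
s=r.sense();print(s["tcp_pos"],s["tcp_rot"],s["gripper_width"],s["force"],s["joints"])
c=r.capture("wrist");cv2.imwrite("pics/w7.png",c["image"][:,:,::-1])
c=r.capture("scene");cv2.imwrite("pics/s7.png",cv2.resize(c["image"][160:310,320:520,::-1],None,fx=4,fy=4))
E
```

```text
[0.5261 0.2021 0.1649] [[-0.93    0.0011  0.3675]
 [-0.3675 -0.0022 -0.93  ]
 [-0.0002 -1.      0.0024]] 0.013928636540469821 [-0.0255 -0.8601 -2.5773] [ 0.2507  0.4607  1.7683 -0.003   0.912   1.447 ]
```

View pics/w7.png

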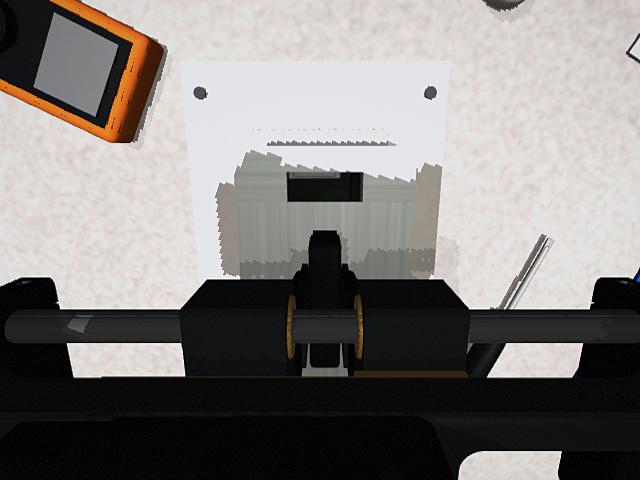

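View pics/s7.png

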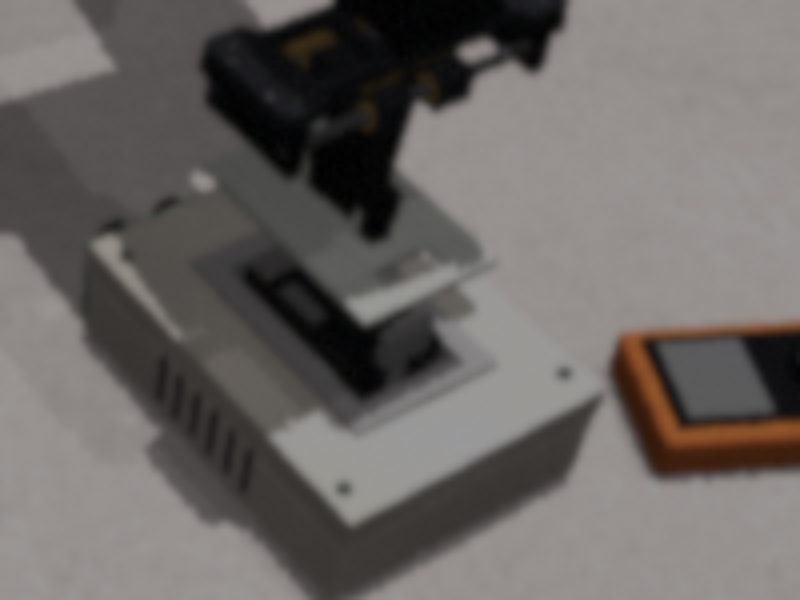

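>>> carry_out(motion=[{"gripper":1,"dp":[0.001,0.006,0],"twist":[0,0,0.003]},{"gripper":1,"dp":[0,0,0],"twist":[0,0,0]},{"gripper":1,"dp":[0,0,0],"twist":[0,0,0]}])

```text
clock: 14.3
tcp_pos: [0.527, 0.2075, 0.1652]
tcp_rot: [[-0.929, 0.001, 0.369], [-0.369, -0.002, -0.929], [-0.0, -1.0, 0.002]]
force: [0.7, 1.0, -1.3]
gripper_width: 0.0138
```

```bash
python3 - <<'E'
from workcell import r
from h import *
s=r.sense();print(s["tcp_pos"],s["tcp_rot"],s["gripper_width"],s["force"])
c=r.capture("wrist");cv2.imwrite("pics/w8.png",cv2.resize(c["image"][130:230,260:390,::-1],None,fx=6,fy=6))
E
```

```text
[0.527  0.2075 0.1652] [[-0.9294  0.0012  0.3691]
 [-0.3691 -0.0022 -0.9294]
 [-0.0003 -1.      0.0025]] 0.013773989975827535 [ 0.6955  0.9887 -1.3293]
```

View pics/w8.png

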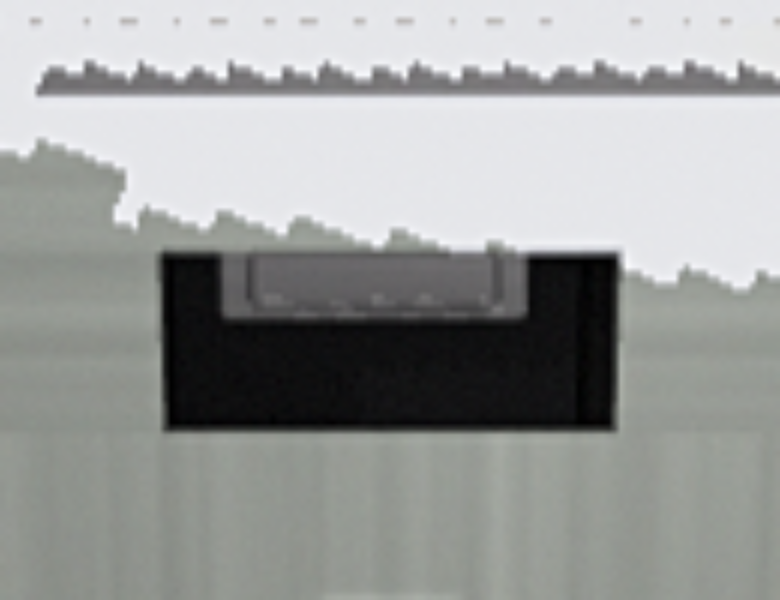

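```bash
python3 - <<'E'
from workcell import r
from h import *
c=r.capture("wrist");s=r.sense();t=s["tcp_pos"];R=s["tcp_rot"]
f=lambda u,v,z:((plane(c,(260+u/6,130+v/6),z)-t)@R)[[0,2]]
zt=t[2]-.0083
print("slot",f(162,255,zt),f(617,255,zt),f(165,430,zt),f(615,430,zt))
print("tip near edge",f(250,307,.12),f(500,307,.12),"blade near edge",f(222,320,.114),f(527,320,.114))
# predicted wing in tool frame from touch
w=np.array([.574,.228,t[2]]);print("touch axis",((w-t)@R)[[0,2]])
E
```

```text
slot [-0.0568 -0.019 ] [-0.0568  0.0184] [-0.0423 -0.0191] [-0.0423  0.0187]
tip near edge [-0.0491 -0.0142] [-0.0491  0.0108] blade near edge [-0.0473 -0.0175] [-0.0472  0.0139]
touch axis [-0.0512 -0.0017]
```

>>> carry_out(motion=[{"gripper":1,"dp":[0.0013,0.0021,-0.008],"twist":[0,0,0]},{"gripper":1,"dp":[0,0,-0.008],"twist":[0,0,0]},{"gripper":1,"dp":[0,0,-0.005],"twist":[0,0,0]},{"gripper":1,"dp":[0,0,0],"twist":[0,0,0]},{"gripper":1,"dp":[0,0,0],"twist":[0,0,0]}], force=50)

```text
clock: 14.9
tcp_pos: [0.528, 0.2097, 0.1414]
tcp_rot: [[-0.929, -0.0, 0.369], [-0.369, -0.003, -0.929], [0.001, -1.0, 0.002]]
force: [-0.5, 0.3, -1.5]
gripper_width: 0.0138
```

```bash
python3 - <<'E'
from workcell import r
from h import *
c=r.capture("wrist");cv2.imwrite("pics/w9.png",cv2.resize(c["image"][130:230,260:390,::-1],None,fx=6,fy=6))
E
```

```text
(no output)
```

View pics/w9.png

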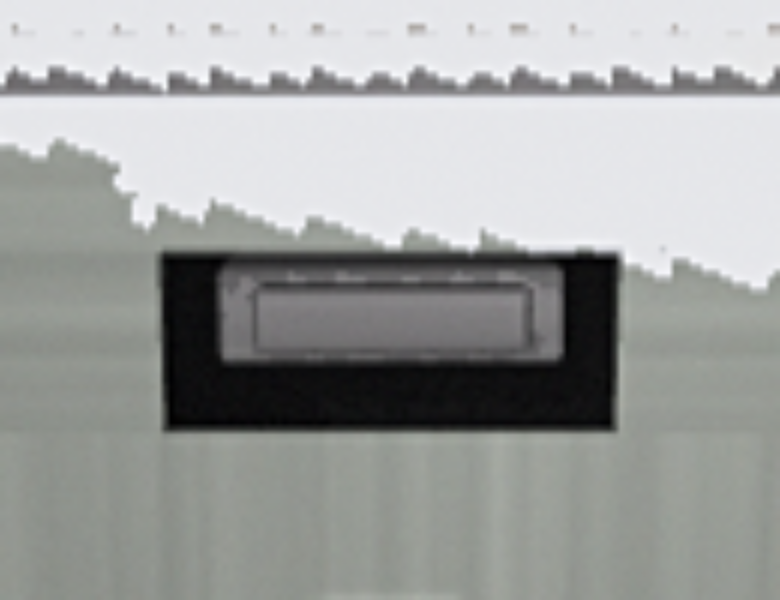

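>>> carry_out(motion=[{"gripper":1,"dp":[0,0,-0.008],"twist":[0,0,0]},{"gripper":1,"dp":[0,0,-0.008],"twist":[0,0,0]},{"gripper":1,"dp":[0,0,-0.003],"twist":[0,0,0]},{"gripper":1,"dp":[0,0,0],"twist":[0,0,0]},{"gripper":1,"dp":[0,0,0],"twist":[0,0,0]}])

```text
clock: 15.45
tcp_pos: [0.5281, 0.2096, 0.1208]
tcp_rot: [[-0.929, 0.0, 0.369], [-0.369, -0.002, -0.929], [0.001, -1.0, 0.002]]
force: [0.7, 0.5, -2.0]
gripper_width: 0.0135
```

```bash
python3 - <<'E'
from workcell import r
from h import *
c=r.capture("wrist");cv2.imwrite("pics/w10.png",cv2.resize(c["image"][130:230,260:390,::-1],None,fx=6,fy=6))
E
```

```text
(no output)
```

View pics/w10.png

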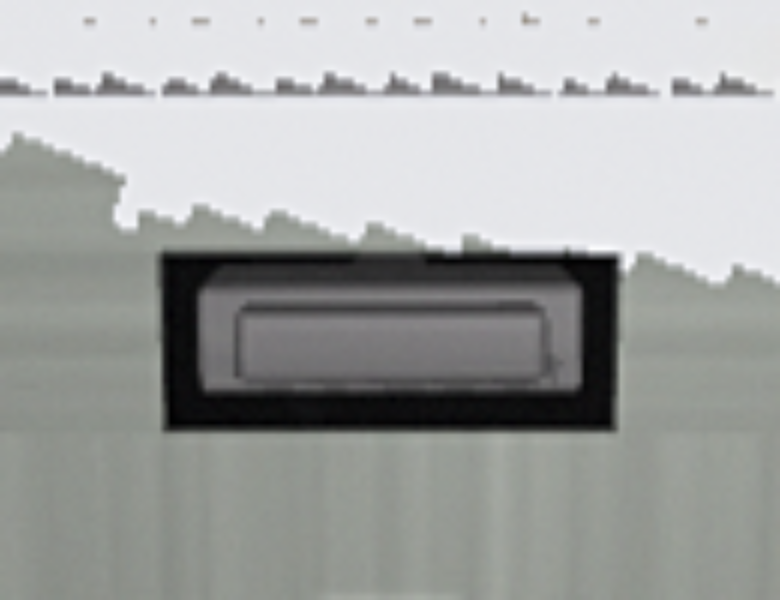

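>>> carry_out(motion=[{"gripper":1,"dp":[0,0,-0.006],"twist":[0,0,0]},{"gripper":1,"dp":[0,0,-0.006],"twist":[0,0,0]},{"gripper":1,"dp":[0,0,-0.005],"twist":[0,0,0]},{"gripper":1,"dp":[0,0,-0.002],"twist":[0,0,0]},{"gripper":1,"dp":[0,0,0],"twist":[0,0,0]},{"gripper":1,"dp":[0,0,0],"twist":[0,0,0]}])

```text
clock: 16.1
tcp_pos: [0.5282, 0.2096, 0.1003]
tcp_rot: [[-0.929, 0.0, 0.369], [-0.369, -0.002, -0.929], [0.001, -1.0, 0.002]]
force: [-0.3, 0.2, -1.3]
gripper_width: 0.0139
```

>>> carry_out(motion=[{"gripper":1,"dp":[0,0,-0.003],"twist":[0,0,0]},{"gripper":1,"dp":[0,0,-0.003],"twist":[0,0,0]},{"gripper":1,"dp":[0,0,-0.002],"twist":[0,0,0]},{"gripper":1,"dp":[0,0,-0.002],"twist":[0,0,0]},{"gripper":1,"dp":[0,0,-0.001],"twist":[0,0,0]}])

```text
clock: 16.6
tcp_pos: [0.5285, 0.2097, 0.0922]
tcp_rot: [[-0.929, 0.003, 0.369], [-0.369, -0.002, -0.929], [-0.002, -1.0, 0.003]]
force: [-5.0, -2.5, 12.7]
gripper_width: 0.0133
```

>>> carry_out(motion=[{"gripper":1,"dp":[0,0,-0.002],"twist":[0,0,0]},{"gripper":1,"dp":[0,0,-0.002],"twist":[0,0,0]}])

```text
clock: 16.8
tcp_pos: [0.5285, 0.2097, 0.0922]
tcp_rot: [[-0.929, 0.005, 0.369], [-0.369, -0.001, -0.929], [-0.005, -1.0, 0.003]]
force: [-8.5, -4.2, 26.0]
gripper_width: 0.0134
```

```bash
python3 - <<'E'
from workcell import r
from h import *
for i in range(3):
    c=r.capture("scene");s=r.sense();print(s["tcp_pos"],s["force"],s["wrist_torque"],s["gripper_width"])
print(s["tcp_rot"])
cv2.imwrite("pics/s11.png",cv2.resize(c["image"][160:310,320:520,::-1],None,fx=4,fy=4))
c=r.capture("side");cv2.imwrite("pics/d11.png",cv2.resize(c["image"][100:250,190:390,::-1],None,fx=4,fy=4))
c=r.capture("wrist");cv2.imwrite("pics/w11.png",c["image"][:,:,::-1])
E
```

```text
[0.5286 0.2097 0.0922] [-7.8873 -2.1501 24.5913] [-0.4759  1.8147  0.0023] 0.014014692865711493
[0.5285 0.2097 0.0922] [-7.0098 -3.2181 24.7141] [-0.461   1.8054  0.0224] 0.014083891081527342
[0.5285 0.2097 0.0922] [-8.76   -2.0169 24.3059] [-0.4332  1.7794 -0.0448] 0.013718660519430409
[[-0.9294  0.0055  0.3691]
 [-0.3691 -0.0012 -0.9294]
 [-0.0046 -1.      0.0031]]
```

View pics/s11.png

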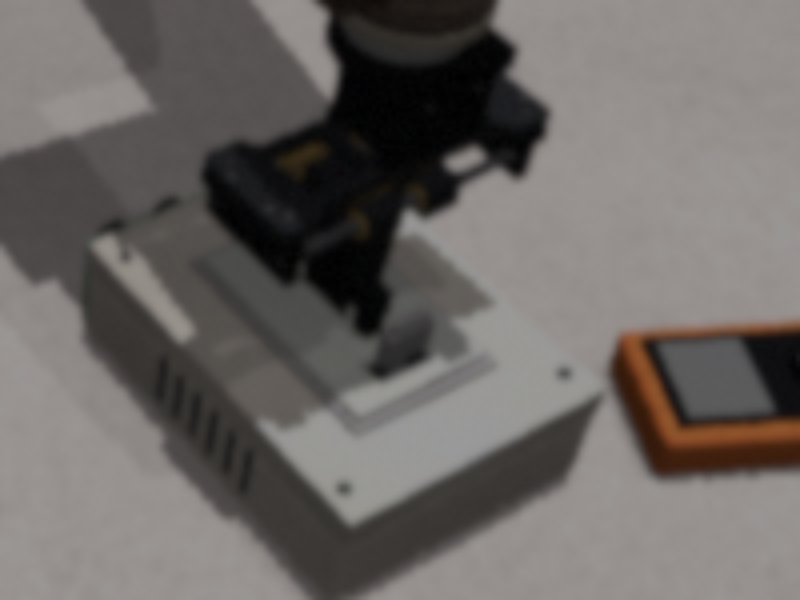

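View pics/w11.png

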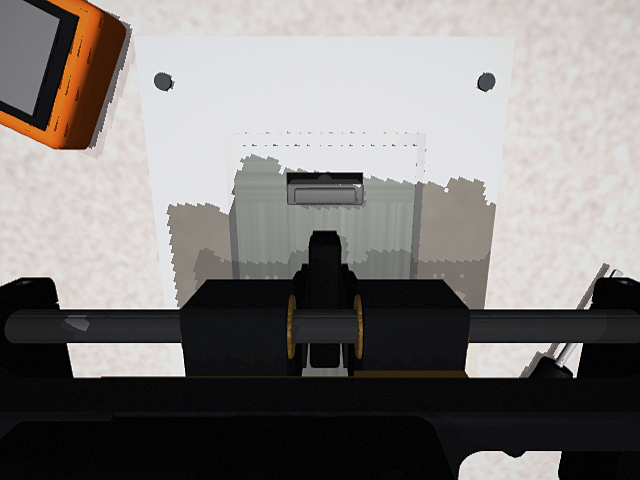

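```bash
python3 - <<'E'
from workcell import r
print(r.job_done());s=r.sense();print(s["clock"],s["tcp_pos"],s["force"],s["gripper_width"])
E
```

```text
the job is handed in; nothing more can be done
None
the job is handed in; nothing more can be done
```

I turned the fastener wing by about 1.0 rad, so it lies across the hatch. I then took the larger aluminium panel from the mat by its handle, fitted its slot over the wing and pressed it home. The job was handed in at about 17 s of the 56 s with the gripper still holding the panel down; it gave no verdict.

Last checks before handing in:
- **Home on the frame:** TCP z stayed at 92.2 mm, which puts the underside at about 79.9 mm against the 80 mm seat. The upward force rose from about 13 to 25 N with no further travel, as a rigid stop would give.
- **Position:** the TCP was about 1 mm from the seat centre I had measured. In the last picture the wing stands through the slot, and the slot and wing looked parallel in the close-ups just before seating.
- **Level:** the tool tilt was about 0.006 rad.
- **Grip:** the force was set to 50 N, with a 14 mm opening on the bar.

Some readings disagreed:
- The wrist camera put the fastener axis about 3 mm from where gripping the wing showed it to be. I used the gripped position, then checked it against the slot and wing in the wrist picture.
- The scene and side cameras differed from each other by 3–7 mm.
- A sideways force of about 8 N remained at the end, but the panel did not shift.

The gripper touched none of the other things on the bench, and I saw none of them move. I did not measure their positions again at the end.

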